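# Draw a cutting board from its rack and hold it up for inspection

### The arm

A 7-joint arm with a two-finger parallel gripper is mounted at the origin on the work surface; the furniture and walls round the work are solid. World frame = base frame: x ahead of the robot, y to its left, z up, the work surface at z = 0. Lengths are in m, angles in rad, forces in N, time in s.
With the tool pointing down it reaches from about 0.4 to 0.9 m from the base axis. Payload 5.6 kg.
Tool frame: the origin (TCP) lies midway between the tips of the shut fingers; the grasp point (between the pads) lies 19 mm behind it; y points along the fingers, z is the direction in which the jaws open and shut, and the axes are right-handed (so a half turn about y gives the same grasp; the last joint's range is limited). The gripper opens to 92 mm and grips with 3 to 60 N. Pads are 20 mm wide; open, the fingers measure 128 mm over their backs; the gripper's body (75 mm by 189 mm) begins 69 mm behind the grasp point.
Start: joints at [1.202, 0.468, -0.012, 1.603, 0.006, 1.071, -0.056], TCP at [0.208, -0.616, 0.215] pointing down, gripper open.
Joint ranges: [-2.53, 2.53], [-0.31, 2.02], [-1.57, 1.55], [0.28, 2.44], [-1.29, 4.43], [0.15, 1.84], [-2.92, 2.92]. Speed limits (rad/s): [2.57, 2.57, 3.14, 3.14, 3.14, 3.14, 3.14].

### API

Orientations are given as a 3x3 rotation matrix whose columns are the frame's x, y, z axes.
In Python, from station import env, effector, solver, viewer, workorder, search_frame, tip_of gives the robot as it stands. Calls block until the motion is done:
- env.reach(position, orientation): joint-space move of the TCP to a pose.
- env.movel(position, frame=None, rate=0.15): straight line of the TCP; frame=None keeps the orientation; rate is the mean speed in m/s.
- env.goto_joints(angles): joint-space move.
- effector.release() and effector.grasp(squeeze=None): open the fingers fully, or close them until they stop; squeeze is the grip in N (None keeps the last).
- env.pause(seconds).
- solver.inverse_kinematics(position, orientation): joint angles nearest the present ones, or None.
- env.sense(): the state.
- viewer.read_camera(name): name is "side" or "top"; returns (picture, depth): 480x640x3 uint8, red, green, blue; 480x640 float32, m along the optical axis (not along the pixel's ray), 0 where there is no reading.
- viewer.camera_info(name): a dict with "intrinsics" (3x3 intrinsics, pixels), "eye" and "rotation" of the camera in the world. Camera axes: x right, y up, looking along -z (the intrinsics and any distortion apply to the point x, -y, -z); pixel columns grow to the right and rows downward; lengths in m; the calibration is good to about 2 mm. A picture is of the moment at which its call begins. camera_info takes no time and is no camera call.
A pose or a line that the arm cannot do raises env.PlanningError and nothing moves.
- workorder.finish_job(): hands the job in, once; it reports no verdict.
Trained networks look in the newest picture that a camera, given by its name, has taken for a name from the list of things; names that differ only in an ending like _2 or _b are one class to them, and where a whole thing is asked for, a point or a joint stands for the part that bears it (a point fixed in the world has none). Each returns a list of dicts, best first, with "score" (0 to 1); they miss things now and then, are a little off and sometimes report something else, mostly with a low value. They report only what shows in the picture. A call takes as long as a camera call.
- search_frame(camera, name): "at" ([x, y, z] in m, in world coordinates, good to about 4 mm: the middle of the surface that is visible of it).
- tip_of(camera, name): "at" ([x, y, z] in m, in world coordinates, good to about 4 mm: a listed point, or the origin of a listed thing).
The state is a dict: "t": time; "joint_positions": joint angles; "joint_velocities": joint speeds; "tau": joint torques, N m; "ee_pos": TCP position; "tcp_rot": TCP orientation; "wrist_force": force on the tool from outside, world axes, zero at the start; "moment": the same for the moment, N m; "gripper_width": finger opening in m.
Only numpy, scipy, OpenCV 4.12 (cv2) and the standard library are available. Lean on these libraries where they do the work, as an engineer would, in place of code of your own. Each camera call takes 0.05 s, during which the arm holds its last target. There are 200 camera calls.

### The job

I want to look over the lower edge of the green cutting board: draw it up out of its slot in the board rack by its top edge, lift it until its lower edge is at least 5 cm above the wires of the rack, and hold it there over the rack, upright with its top edge level, quite still for at least two seconds. Finish while still holding it up in the gripper; do not put it back or let go. Leave the other two boards in their slots and do not knock the blue-lidded tub and the ring mould beside the rack out of place.

Things in the scene. Friction and masses are not known exactly. Their poses are not given: they have to be found in the camera images.
- green_mid (a point): centre (half-way up) of the green plastic cutting board, which stands on its long edge in one of the rack's three slots. 180 mm wide (x), 8 mm thick (y), 140 mm high (z, up): top edge 70 mm above this point; small hanging slot in one top corner. Mass about 0.14 to 0.28 kg, centre of mass within 2 mm of this point. This is the board to take.
- white_mid (a point): centre (half-way up) of the white plastic cutting board, which stands on its long edge in one of the rack's three slots. 180 mm wide (x), 8 mm thick (y), 140 mm high (z, up): top edge 70 mm above this point; small hanging slot in one top corner. Leave it in its slot.
- blue_mid (a point): centre (half-way up) of the blue plastic cutting board, which stands on its long edge in one of the rack's three slots. 180 mm wide (x), 8 mm thick (y), 140 mm high (z, up): top edge 70 mm above this point; small hanging slot in one top corner. Leave it in its slot.
- rack: rack for cutting boards, fixed; origin at its centre on the table, z up. Grey base 206 mm (x) by 175 mm (y), floor at 12 mm, lips at both x ends to 24 mm. Three slots run along x, at y = -65, 0 and +65 mm, each between two steel wire hoops (6 mm wire, 138 mm long, 12 mm clear between, tops at 78 mm). Which colour stands in which slot changes.
- rack_top (a point): middle of the rack at the height of the top of its wires, 78 mm above the table; the boards stand 74 mm out of the wires, with 2 mm play to each side and 3 mm to each end
- blue_tub: small white tub with a blue lid, 73 mm across, 47 mm high; origin at the centre of its underside. A bystander: leave it alone.
- ring_mould: steel ring mould, 69 mm across, 32 mm high; origin at the centre of its underside. A bystander: leave it alone.

How it is judged:
By the outcome, as a careful person would: the job done as asked, in the order asked, and still so for the second after the job is handed in, while the arm keeps its last pose, push and grip.
It also fails if it takes over 35 s, if anything falls off the work surface, if the arm or the gripper's body presses on something with over 40 N, if the wrist force passes 120 N, or if a joint passes its speed limit or range.

## Working session

There is one attempt and no reset: what is moved stays moved. The work goes in short steps, each a Python script; the robot and the scene stay as the last script left them, time stands still between calls to the robot, and variables do not carry over. Pictures are saved under pics/ and viewed, about 8 in all and at most 12, crops included, and the job is handed in when it is done.

```bash
ls; mkdir -p pics
python3 - <<'E'
from station import *
import cv2, numpy as np
from station import env, effector, solver, viewer, workorder, search_frame, tip_of
s=env.sense();print(s['t'],s['ee_pos'],s['tcp_rot'],s['gripper_width'])
ims=[]
for c in('top','side'):
    im,d=viewer.read_camera(c);cv2.imwrite(f'pics/{c}0.png',im[:,:,::-1]);np.save(f'pics/{c}0.npy',d)
    i=viewer.camera_info(c);print(c,i)
    for n in('green_mid','white_mid','blue_mid','rack','rack_top','blue_tub','ring_mould'):
        print(n,[(np.round(r['at'],3).tolist(),round(r['score'],2)) for r in tip_of(c,n)[:2]])
print(env.sense()['t'])
E
```

```text
pics
0.0 [ 0.20776669 -0.61527935  0.21363537] [[-9.47437287e-01 -6.93918998e-04  3.19940783e-01]
 [-3.19941509e-01  1.64576067e-03 -9.47435867e-01]
 [ 1.30897791e-04 -9.99998405e-01 -1.78126851e-03]] 0.0921983687435265
top {'intrinsics': array([[496.03048269,   0.        , 317.02581581],
       [  0.        , 496.03048269, 240.70691251],
       [  0.        ,   0.        ,   1.        ]]), 'eye': array([0.5440813 , 0.03774011, 0.91096828]), 'rotation': array([[-0.00770189,  0.99592921, -0.08980918],
       [-0.99994874, -0.00708034,  0.00723737],
       [ 0.00657203,  0.08986032,  0.99593269]])}
green_mid [([0.552, 0.115, 0.081], 0.7)]
white_mid [([0.595, 0.163, 0.079], 0.61), ([0.549, 0.111, 0.078], 0.56)]
blue_mid []
rack [([0.548, 0.111, 0.004], 0.85), ([0.553, 0.118, 0.081], 0.74)]
rack_top [([0.549, 0.113, 0.08], 0.94)]
blue_tub []
ring_mould [([0.696, -0.076, -0.001], 0.66)]
side {'intrinsics': array([[560.97859655,   0.        , 312.28950684],
       [  0.        , 560.97859655, 240.05122778],
       [  0.        ,   0.        ,   1.        ]]), 'eye': array([0.24771261, 0.57128896, 0.64633318]), 'rotation': array([[-0.81700762,  0.3716347 , -0.44089251],
       [-0.57625131, -0.55380814,  0.60102493],
       [-0.02080814,  0.74510684,  0.66662045]])}
green_mid [([0.55, 0.112, 0.083], 0.89)]
white_mid [([0.591, 0.162, 0.082], 0.57)]
blue_mid [([0.506, 0.061, 0.081], 0.71)]
rack [([0.547, 0.115, 0.001], 0.55)]
rack_top [([0.548, 0.116, 0.08], 0.57)]
blue_tub [([0.547, 0.112, 0.082], 0.71), ([0.524, -0.107, 0.003], 0.67)]
ring_mould [([0.701, -0.073, 0.004], 0.75), ([0.523, -0.104, -0.0], 0.29)]
0.8
```

View pics/top0.png

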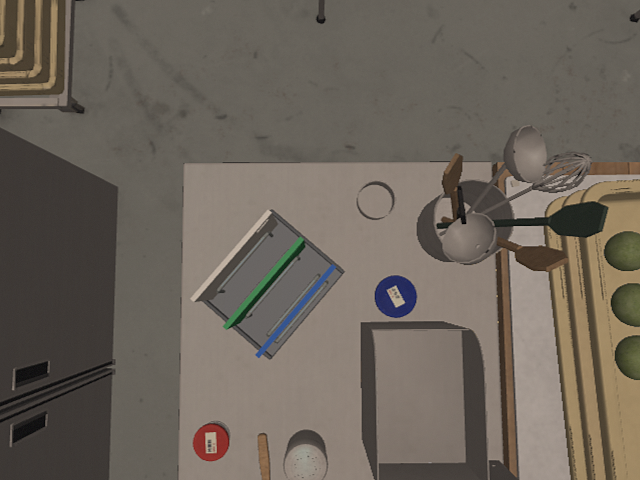

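View pics/side0.png

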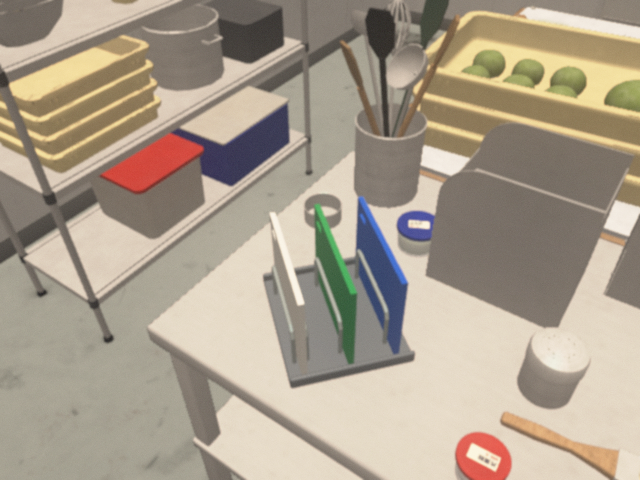

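```bash
cat > h.py <<'E'
import cv2, numpy as np
from station import env, effector, solver, viewer, workorder, search_frame, tip_of
def cloud(d,c):
    i=viewer.camera_info(c);K=i['intrinsics'];v,u=np.mgrid[:480,:640]
    p=np.stack([(u-K[0,2])*d/K[0,0],-(v-K[1,2])*d/K[1,1],-d],-1)
    return p@i['rotation'].T+i['eye']
def green(c,im,d):
    h=cv2.cvtColor(im,cv2.COLOR_RGB2HSV);m=(h[...,0]>40)&(h[...,0]<85)&(h[...,1]>70)&(h[...,2]>40)&(d>0)
    P=cloud(d,c)[m];return P[(abs(P[:,0]-.55)<.2)&(abs(P[:,1]-.11)<.2)]
E
python3 - <<'E'
from h import *
for c in('top','side'):
    im=cv2.imread(f'pics/{c}0.png')[:,:,::-1];d=np.load(f'pics/{c}0.npy')
    P=green(c,im,d);zt=np.percentile(P[:,2],99);print(c,len(P),'ztop',zt,P[:,2].min())
    T=P[P[:,2]>zt-.006]
    (cx,cy),wh,a=cv2.minAreaRect((T[:,:2]*1000).astype(np.float32));print('rect',cx,cy,wh,a,'mean',T.mean(0))
    w=np.linalg.svd(T[:,:2]-T[:,:2].mean(0),full_matrices=False)[2][0];print('dir',w,np.degrees(np.arctan2(w[1],w[0])))
E
```

```text
top 1096 ztop 0.1553743229303145 0.011300487368907208
rect 549.364990234375 114.17250061035156 (8.291194915771484, 179.4571075439453) 49.19203186035156 mean [0.5490746  0.11440615 0.15289762]
dir [-0.75568032  0.65494065] 139.08485041014595
side 2592 ztop 0.1515859223741429 0.006938247804306741
rect 547.7208862304688 115.93492126464844 (8.923141479492188, 182.4264373779297) 49.14689254760742 mean [0.53944332 0.12391179 0.14978736]
dir [-0.75713823  0.65325469] 139.21255640335215
```

The green board is in the middle slot: about pixels (265,283) in the top view and (335,285) in the side view. White and blue stand either side of it, the ring mould is at (375,200) and the tub at (395,297) in the top view. The open fingers are 128 mm over their backs, but the gap between the neighbouring boards is only about 122 mm. I'll check the effector's options, the height of obstacles on the way, and the real gap.

The neighbours' inner faces are at ±61 mm, and the open fingers need ±64 mm. The gripper can't be partly opened, so I'll go in with the jaws yawed 45°, which needs only about ±54 mm. Then I'll close softly at 3 N, turn the jaws square to the board while they are soft, and grip firmly. First I'll lift clear of the utensils, which reach 37 cm, and swing over.

```bash
cat >> h.py <<'E'
n=np.array([.6544,.7562]);t=np.array([-.7562,.6544])
def rot(th,sg=1):
    a=np.radians(th);z=sg*(np.cos(a)*n+np.sin(a)*t);Z=np.array([*z,0]);Z/=np.linalg.norm(Z);Y=np.array([0,0,-1.]);return np.c_[np.cross(Y,Z),Y,Z]
E
python3 - <<'E'
from h import *
s=env.sense()
env.movel([.19,-.55,.5],rate=.25)
s=env.sense();q=np.array(s['joint_positions']);print(s['t'],q.round(2),s['ee_pos'])
q[0]=-.2; env.goto_joints(q)
s=env.sense();print(s['t'],s['ee_pos'],np.round(s['joint_positions'],2))
for sg in(1,-1):
  for th in(45,-45,0):
    for h in(.28,.14):
        q=solver.inverse_kinematics([.549,.1145,h],rot(th,sg));print(sg,th,h,None if q is None else np.round(q,2))
E
```

```text
2.125 [ 1.19  0.21 -0.01  1.33  0.    1.6  -0.07] [ 0.1898799  -0.54976893  0.49855103]
4.75 [0.57540399 0.08493207 0.49860017] [-0.2   0.21 -0.01  1.33  0.    1.6  -0.07]
1 45 0.28 [-0.1   0.27 -0.19  1.74  0.06  1.14  1.33]
1 45 0.14 [-0.12  0.42 -0.18  1.88  0.1   0.85  1.29]
1 -45 0.28 [-0.24  0.26 -0.04  1.75  0.01  1.13 -0.2 ]
1 -45 0.14 [-0.23  0.41 -0.04  1.89  0.02  0.85 -0.21]
1 0 0.28 [-0.17  0.26 -0.12  1.75  0.03  1.14  0.56]
1 0 0.14 [-0.17  0.41 -0.12  1.88  0.06  0.85  0.54]
-1 45 0.28 [-0.37  0.25  0.12  1.76 -0.03  1.13 -1.73]
-1 45 0.14 [-0.36  0.41  0.12  1.9  -0.06  0.84 -1.71]
-1 -45 0.28 [ 0.04  0.29 -0.38  1.73  0.11  1.15  2.85]
-1 -45 0.14 [ 0.04  0.45 -0.39  1.87  0.22  0.87  2.76]
-1 0 0.28 [-0.44  0.25  0.21  1.76 -0.06  1.13 -2.5 ]
-1 0 0.14 [-0.43  0.41  0.21  1.9  -0.11  0.84 -2.45]
```

Run:
```python
from h import *
env.reach([.549,.1145,.26],rot(-45))
env.movel([.549,.1145,.165],rate=.2)
im,d=viewer.read_camera('side');cv2.imwrite('pics/side1.png',cv2.resize(im[120:400,180:520],None,fx=2,fy=2)[:,:,::-1])
s=env.sense();print(s['t'],s['ee_pos'],s['wrist_force'],s['gripper_width'])
```

```text
6.3833 [0.55055468 0.1148071  0.16688786] [-0.68404197 -0.00553871 -0.08648882] 0.0918641144641037
```

View pics/side1.png

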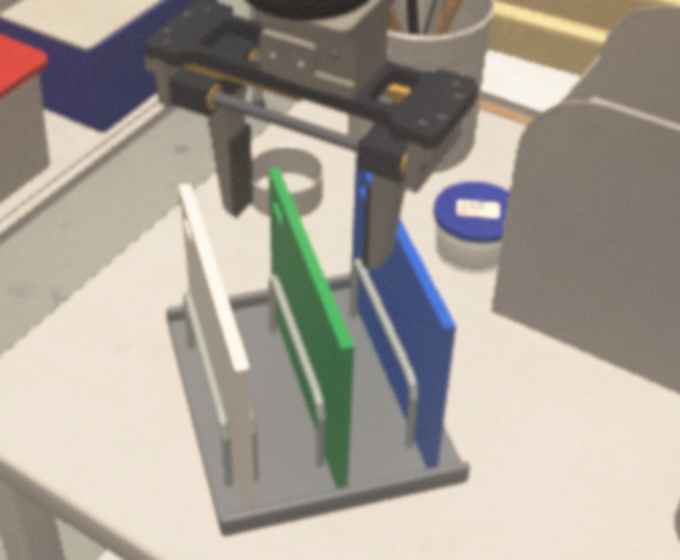

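The fingertips are yawed and sit over the two gaps: white/green at (240,210) and green/blue at (380,265). Next: descend, close softly, turn the jaws square, then grip firmly.

Run:
```python
from h import *
def rep(l):
    s=env.sense();print(l,round(s['t'],2),np.round(s['ee_pos'],4),'F',np.round(s['wrist_force'],1),'M',np.round(s['moment'],2),'w',round(s['gripper_width'],4))
    return s
p=[.549,.1145,.122]
env.movel(p,rate=.1);s=rep('down')
if np.linalg.norm(s['wrist_force'])<8:
    effector.grasp(3);rep('soft')
    for th in(-30,-15,0):
        env.movel(p,rot(th),rate=.1);rep(th)
    im,d=viewer.read_camera('side');cv2.imwrite('pics/side2.png',cv2.resize(im[120:400,180:520],None,fx=2,fy=2)[:,:,::-1])
```

```text
down 6.97 [0.5494 0.1146 0.1225] F [-0.7  0.1 -0.1] M [-0.07 -0.09 -0.  ] w 0.0918
soft 7.96 [0.549  0.1145 0.122 ] F [-0.3 -0.4 -0.4] M [-0.1  -0.14  0.11] w 0.0289
-30 8.37 [0.5489 0.1146 0.122 ] F [-0.5  0.7  0.6] M [ 0.18 -0.05  0.14] w 0.0191
-15 8.78 [0.549  0.1145 0.122 ] F [-0.3  0.6 -0.3] M [ 0.03 -0.09  0.09] w 0.0129
0 9.18 [0.549  0.1144 0.122 ] F [-0.8  1.  -0.4] M [ 0.   -0.14  0.07] w 0.0082
```

View pics/side2.png

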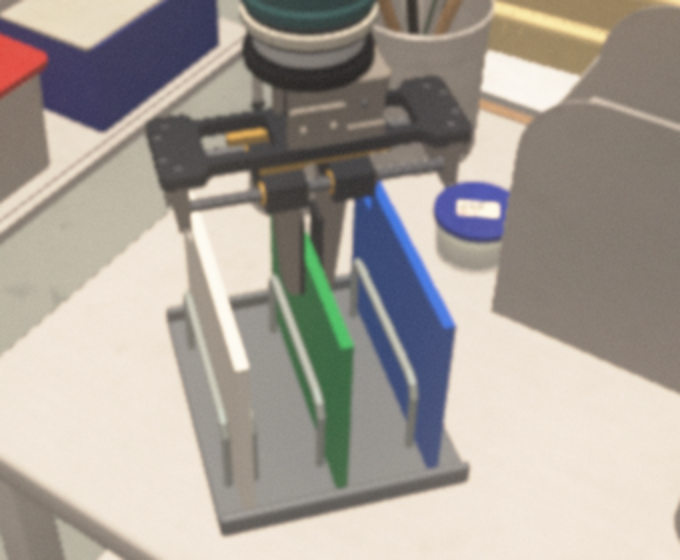

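The jaws are square on the board (8.2 mm opening, the board being 8 mm thick) and forces are small. Gripping firmly and lifting.

Run:
```python
from h import *
def rep(l):
    s=env.sense();print(l,round(s['t'],2),np.round(s['ee_pos'],4),'F',np.round(s['wrist_force'],1),'M',np.round(s['moment'],2),'w',round(s['gripper_width'],4))
    return s
effector.grasp(40);rep('grip')
env.movel([.549,.1145,.152],rate=.06);rep('3cm')
env.movel([.549,.1145,.27],rate=.08);rep('up')
env.pause(.6)
for c in('top','side'):
    im,d=viewer.read_camera(c);P=green(c,im,d);zt=np.percentile(P[:,2],[.5,99.5])
    if c=='side':cv2.imwrite('pics/side3.png',im[:,:,::-1])
    T=P[P[:,2]>zt[1]-.008];b=(T[:,:2]-[.549,.1145])@t;a=(T[:,:2]-[.549,.1145])@n
    r=np.percentile(b,[2,98]);zz=[np.percentile(P[abs((P[:,:2]-[.549,.1145])@t-x)<.008][:,2],[2,98]).round(4) for x in(-.08,-.05,.05,.08)]
    print(c,'z range',zt,'b',r,'a',np.median(a),'z at ends',zz)
    print([(np.round(k['at'],3).tolist(),round(k['score'],2)) for k in tip_of(c,'green_mid')[:2]])
rep('end')
```

```text
grip 9.45 [0.5491 0.1144 0.122 ] F [ 0.9 -0.1 -0.1] M [ 0.01 -0.16 -0.07] w 0.0076
3cm 10.1 [0.549  0.1144 0.1521] F [-0.3  0.1 -1.5] M [ 0.07 -0.08  0.  ] w 0.0078
up 11.72 [0.5487 0.1144 0.2694] F [ 0.6 -0.1 -1.9] M [ 0.02 -0.13  0.03] w 0.0079Traceback (most recent call last):
  File "<stdin>", line 13, in <module>
    return _quantile_unchecked(
        a, q, axis, out, overwrite_input, method, keepdims, weights)
    return _ureduce(a,
                    func=_quantile_ureduce_func,
    ...<5 lines>...
                    overwrite_input=overwrite_input,
                    method=method)
    r = func(a, **kwargs)
    result = _quantile(arr,
                       quantiles=q,
    ...<2 lines>...
                       out=out,
                       weights=wgt)
    slices_having_nans = np.isnan(arr[-1, ...])
                                  ~~~^^^^^^^^^
IndexError: index -1 is out of bounds for axis 0 with size 0
```

The load on the wrist is 1.9 N, which matches the board's weight. The top camera probably can't see the board past the gripper, so I'll check with the side camera.

Run:
```python
from h import *
for c in('side','top'):
    im,d=viewer.read_camera(c);P=green(c,im,d);cv2.imwrite(f'pics/{c}3.png',im[:,:,::-1])
    r=P[:,:2]-[.549,.1145];b=r@t;a=r@n;print(c,len(P),P[:,2].min() if len(P) else 0,'t',env.sense()['t'])
    for x in(-.08,-.05,0,.05,.08):
        m=abs(b-x)<.006
        if m.sum()>5:
            z=P[m,2];print(x,m.sum(),'z',np.percentile(z,[2,98]).round(4),'a low/high',np.median(a[m][z<np.percentile(z,20)]).round(4),np.median(a[m][z>np.percentile(z,60)]).round(4))
for nme in('green_mid','white_mid','blue_mid','blue_tub','ring_mould'):
    print(nme,[(np.round(k['at'],3).tolist(),round(k['score'],2)) for k in tip_of('side',nme)[:2]])
s=env.sense();print(s['t'],s['wrist_force'],s['gripper_width'],np.abs(s['joint_velocities']).max(),np.round(s['tcp_rot'],3).tolist())
```

```text
side 3781 0.1595630758976455 t 12.425
-0.08 88 z [0.1638 0.2634] a low/high 0.004 0.004
-0.05 93 z [0.1674 0.2346] a low/high 0.004 0.0041
0 189 z [0.1677 0.3004] a low/high 0.0041 0.0039
0.05 320 z [0.1652 0.2988] a low/high 0.004 0.0039
0.08 358 z [0.1669 0.2989] a low/high 0.0041 0.0039
top 696 0.011659682666351756 t 12.475
-0.08 132 z [0.1807 0.3026] a low/high -0.004 0.0001
-0.05 138 z [0.1799 0.3769] a low/high -0.004 -0.0003
0 16 z [0.6236 0.6614] a low/high 0.01 -0.0616
0.05 10 z [0.6611 0.6877] a low/high -0.0325 -0.0608
green_mid [([0.548, 0.113, 0.23], 0.76)]
white_mid [([0.593, 0.162, 0.08], 0.94)]
blue_mid [([0.506, 0.062, 0.082], 0.85)]
blue_tub []
ring_mould [([0.698, -0.074, 0.004], 0.95)]
12.725 [-0.03056385  0.09960557 -1.47027261] 0.0077438745518806995 0.0011621534356221284 [[0.756, 0.0, 0.654], [-0.654, -0.0, 0.756], [0.0, -1.0, 0.0]]
```

View pics/side3.png

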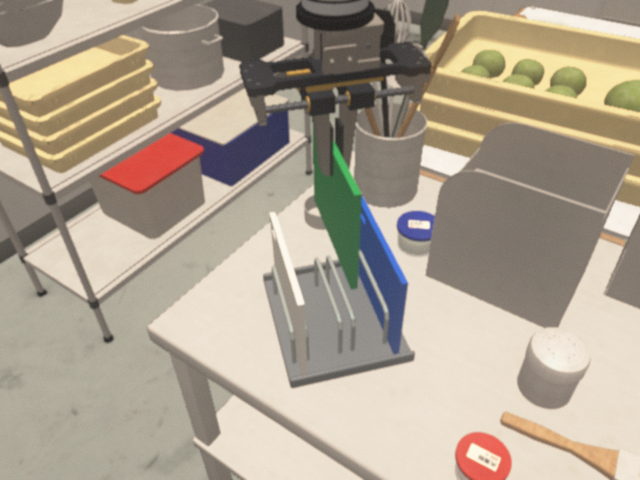

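The green board hangs upright over the empty middle slot, from about (320,150) to (358,280). Its lower edge is at about 0.16 m, 8 cm above the wires, and level. White and blue are in their slots; the tub at (417,228) and the mould at (318,210) have not moved. Holding still, then a re-check and hand-in.

Run:
```python
from h import *
env.pause(3.0)
im,d=viewer.read_camera('side');P=green('side',im,d);b=(P[:,:2]-[.549,.1145])@t
for x in(-.08,0,.05,.08): print(x,np.percentile(P[abs(b-x)<.006][:,2],[2,98]).round(4))
s=env.sense();print(s['t'],s['ee_pos'],s['wrist_force'],s['gripper_width'],np.abs(s['joint_velocities']).max())
print(workorder.finish_job())
```

```text
-0.08 [0.1654 0.2667]
0 [0.1676 0.2992]
0.05 [0.1655 0.2988]
0.08 [0.1661 0.2989]
15.775 [0.5489908  0.11452247 0.27001325] [ 0.41975403 -0.15744109 -2.69577042] 0.007772626974170501 0.002170061760288252
the job is handed in; nothing more can be done
None
```

I drew the green board up out of the middle slot by its top edge and handed the job in at 15.8 s, still holding it over the rack with a 40 N grip.

**Getting the grip:** The open gripper (128 mm) was too wide for the roughly 122 mm gap between the white and blue boards. I went in with the jaws turned 45°, closed at 3 N, turned them square to the board, then gripped firmly.

**Last checks (side camera and arm state):**
- **Height:** the lower edge is at about 0.16 m, roughly 8 cm above the wires.
- **Level and upright:** the lower edge was level to within about 2 mm along its length, and there was no measurable lean.
- **Stillness:** it was held for about 4 s (a timed 3 s pause plus the checks before it) with no slip; the finger opening stayed at 7.8 mm.
- **Other boards and ring mould:** the networks found the white and blue boards and the ring mould where they were at the start.
- **Forces:** all wrist readings stayed under 3 N.

**Checks that failed or were incomplete:**
- **Tub:** the network did not report the blue-lidded tub in the last check, so I judged it unmoved from the picture only.
- **Top camera:** its view of the lifted board was mostly blocked by the gripper and of little use. My first check script crashed on this and was redone.

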